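# Pin the drawbar tongue and lock the linchpin

## Robot

A 6-joint arm with a two-finger parallel gripper is mounted at the origin on a cart in front of the work surface, level with it; the furniture and walls round the work are solid. World frame = base frame: x ahead of the robot, y to its left, z up, the work surface at z = 0. Lengths are in mm, angles in rad, forces in N, time in s.
With the tool pointing down it reaches from about 350 to 975 mm from the base axis. Payload 7.1 kg.
Tool frame: the origin (TCP) lies midway between the tips of the shut fingers; the grasp point (between the pads) lies 19 mm behind it (ctrl.grip_depth is the distance from the TCP to the grasp point, in mm); z points along the fingers, y is the line along which they close (so a half turn about z gives the same grasp; the last joint's range is limited). The gripper opens to 88 mm and grips with 3 to 60 N. Pads are 20 mm wide; open, the fingers measure 115 mm over their backs; the gripper's body (75 mm by 178 mm) begins 61 mm behind the grasp point.
Start: joints at [1.226, 0.423, 1.63, -0, 1.089, -0.019], TCP at [200.01, 592.116, 222.675] pointing down, gripper open.
Joint ranges: [-3, 3], [-0.9, 2.11], [0.09, 2.58], [-1.31, 4.45], [0.11, 2.69], [-2.54, 2.54]. Speed limits (rad/s): [2.39, 2.39, 3.01, 3.14, 3.14, 3.14].

## Interface

Orientations are given as a rotation vector (axis times angle).
In Python, from workcell import ctrl, cams gives the robot as it stands.
- The arm moves only by the tool move_arm, never from a script. Its argument "steps" is a list of rows, each a list of 3 entries, a list of its own where there are three numbers: the shift along the tool's x, y, z in units of 25 mm (1.0 is 25 mm), then the turn about the tool's z in units of 5 degrees (1.0 is 5 degrees), then the closure, from 0 (fully open) to 1 (shut). A call has 1 to 20 rows; each row shifts and turns the commanded pose from where the row before left it, along the tool's axes as they then stand; what a row does not reach is not made up. A row lasts 1/12 s, in which the tool goes at most 41.7 mm and 7.16 degrees, less where a joint would pass 70% of its speed; a pose out of reach is approached as far as the arm can. A call is refused whole if a number of a shift passes 1 or a number of a turn 1, either way. A call with a gripper value outside its range is refused whole. The fingers move at their own pace and stop on an object; the grip force is fixed at half the most. Time passes only in rows, so rows that do not move let the fingers close. It gives the time, the measured TCP pose, the force, the opening and the grip force at its end, in the units of the state.
- ctrl.get_obs(): the state, without advancing time (a new reading comes with each control period).
- cams.get_image(name): name is "scene" or "top" or "wrist"; returns a dict with "image" (384x512x3 uint8, red, green, blue), "camera_matrix" (3x3 intrinsics, pixels), "xyz" and "rotation" of the camera in the world; the wrist camera has in their place "mount" (4x4, takes a point from camera to tool coordinates, whose origin is the TCP and whose axes are the flange's). Camera axes: x right, y down, z forward; pixel columns grow to the right and rows downward; lengths in mm; the calibration is good to about 2 mm. A picture is of the moment at which its call begins: read the wrist's pose just before it. There is no depth.
- ctrl.close_job(): hands the job in; it is judged then, once.
Trained networks look in the newest picture that a camera, given by its name, has taken for a name from the list of things; names that differ only in an ending like _2 or _b are one class to them, and where a whole thing is asked for, a point or a joint stands for the part that bears it (a point fixed in the world has none). Each returns a list of dicts, best first, with "p" (0 to 1); they miss things now and then, are a little off and sometimes report something else, mostly with a low value. They report only what shows in the picture. A call takes as long as a camera call. They do not tell look-alikes from the thing itself.
- cams.boxes_of(camera, thing): "rect" ([centre column, centre row, width, height] in pixels, round what is visible of it).
- cams.cut_out(camera, thing): "pixels" (384x512 bool, what is visible of it) and "rect" ([centre column, centre row, width, height] in pixels, round what is visible of it).
The state is a dict: "t": time; "qpos": joint angles; "qvel": joint speeds; "joint_torque": joint torques, N m; "ee_pos": TCP position; "orientation": TCP orientation; "ft_force": force on the tool from outside, world axes, zero at the start; "moment": the same for the moment, N m; "width": finger opening in mm; "grasp_force": force on a finger pad.
Only numpy, scipy, OpenCV 4.12 (cv2) and the standard library are available. Lean on these libraries where they do the work, as an engineer would, in place of code of your own. Each camera call takes 0.05 s, during which the arm holds its last target. There are 200 camera calls.

## Task

Take the linchpin out of its wooden stand and push it down fully home through the hole in the steel tongue of the red hitch bracket, with its open ring pointing out past the free end of the tongue; feel for the hole gently, the tongue may have slid in its sleeve. Then swing the sprung ring down over the end of the tongue until it snaps over and locks under the tongue at the pin's tip, and let go. Never press the pin hard on the bracket, and leave the glue bottle, the small brown carton and the white dish where they are.

Things in the scene. Friction and masses are not known exactly. Their poses are not given: they have to be found in the camera images.
- linchpin: Loose upright steel linchpin, about 130 g, standing in pin_stand with its collar on the stand's top. Origin: on the pin axis at the underside of the collar (seat face), z up. Shank 10 mm in diameter, 55 mm long below the origin. Collar 20 mm in diameter, 5 mm thick. The open ring points along +x; its hinge axis is y, crossing the pin axis at z = 9 mm.
- pin_head (a point): Grasp point on the pin axis, 29 mm above the linchpin's origin: middle of the free upper part of its square head. The head is 16 x 16 mm, faces square to the linchpin's x and y, from z = 5 to 40 mm over the origin; the open ring lies below z = 12 mm, so fingertips must stay above it.
- pin_tip (a point): Lower end of the pin, 55 mm below the linchpin's origin. Its flat end has a small chamfer: 8.8 mm in diameter at the very end, 10 mm from 1.5 mm up.
- ring (a joint): Angle of the brass ring's hinge in the pin head: 0 = open, level, along the pin's +x; 1.45 rad = locked, hanging beside the pin tip. An over-centre spring drives it to the nearer end from the dead point at 0.7 rad: 0.14 N m at the open stop (2.5 N at the ring's far end), zero at the dead point; past it the ring snaps to locked by itself.
- ring_end (a point): Middle of the ring's far end (centre of the wire), 58 mm from the hinge axis. The ring is a rounded loop of 6 mm round wire, 47 mm wide over wire centres, open in the middle.
- pin_stand: Fixed wooden block 75 x 75 x 62 mm high with a 12.5 mm vertical through hole in its middle where the linchpin stands. Origin: centre of the underside.
- bracket: Fixed red steel hitch bracket. Origin: on the bench under the outer face of its sleeve, midway across; z up, +x the way the tongue's free end points. Base plate x = -82 to 10 mm, y = -48 to 48 mm, 10 mm high; sleeve x = -40 to 0 mm, 44 mm wide, up to z = 93 mm. The pin may press on the bracket and its tongue with at most 40 N.
- tongue_ref (a point): Fixed on the bracket at x = 30, y = 0, z = 85 mm: the hole's mouth if the tongue were pushed fully in. The tongue is a level bar 24 x 24 mm, flat top at this height, with a 12 mm vertical through hole 22 mm from its free end. It is pulled out by an unmeasured 0 to 28 mm along the bracket's +x (this point does not follow) and resists being slid with 60 N.
- glue_bottle: Slim glue bottle with a red tip, 43 mm in diameter, 204 mm high, standing; bystander. Origin: centre of the underside.
- kraft_box: Small brown carton 52 x 88 x 22 mm, bystander. Origin: centre of the underside.
- parts_dish: Round white dish with small parts, 126 mm in diameter, 33 mm high, bystander. Origin: centre of the underside.
Not all that is in view belongs to the job. Several things have the shape of the bracket; the one meant has the colours described above.

How it is judged (in metres and radians):
On the way, in this order (a step that is already met when the one before it is completed fails the run):
1. the linchpin is fully home in the tongue with its ring still open (z of linchpin in the frame of bracket between 0.082 and 0.088 m and x of linchpin in the frame of bracket between 0.027 and 0.061 m and y of linchpin in the frame of bracket between -0.003 and 0.003 m and value of joint ring below 0.4 rad), for 0.2 s.
2. the ring has snapped over the tongue's end (value of joint ring above 1.3 rad), for 0.2 s.
At the end, for the whole second after the job is handed in: The linchpin stands in the tongue's hole, collar within 4 mm of the tongue's top, within 3 mm of the tongue's middle line and upright within 0.15 rad; the ring is locked under the tongue (joint above 1.3 rad); all at rest (z of linchpin in the frame of bracket between 0.082 and 0.089 m and x of linchpin in the frame of bracket between 0.027 and 0.061 m and y of linchpin in the frame of bracket between -0.003 and 0.003 m and angle between linchpin's own z axis and vertical below 0.15 rad and value of joint ring above 1.3 rad and linear speed of linchpin below 0.02 m/s); the robot touches nothing.
It fails at once if the pin is pressed on the bracket or tongue with more than 40 N (contact force between linchpin and bracket above 40 N).
It fails at once if the glue bottle is moved more than 30 mm (distance of glue_bottle from where it was at the start of the episode above 0.03 m).
It fails at once if the carton is moved more than 30 mm (distance of kraft_box from where it was at the start of the episode above 0.03 m).
It fails at once if the dish is moved more than 30 mm (distance of parts_dish from where it was at the start of the episode above 0.03 m).
It fails at once if a bystander is tipped over (angle between any of glue_bottle, kraft_box, parts_dish's own z axis and vertical above 0.5 rad).
It also fails if it takes over 67 s, if anything falls off the work surface, if the arm or the gripper's body presses on something with over 40 N, if the wrist force passes 120 N, or if a joint passes its speed limit or range.

## Working session

There is one attempt and no reset: what is moved stays moved. The work goes in short steps, Python scripts to look and compute and a tool call to move; the robot and the scene stay as the last step left them, time stands still between calls to the robot, and variables do not carry over. Pictures are saved under pics/ and viewed, at most 10 in all, crops included, and the job is handed in when it is done.

Besides the shell and the picture viewer there is one more tool, called in YAML: its name, and indented under it one key for each argument. move_arm: Moves the arm, as the interface text tells. Its arguments: {"type":"object","properties":{"steps":{"type":"array"}},"required":["steps"]}

```bash
ls; mkdir -p pics; cat > h.py <<'E'
import numpy as np,cv2
from scipy.spatial.transform import Rotation as R
from workcell import ctrl,cams
def shot(n):
    o=ctrl.get_obs();d=cams.get_image(n)
    if n=='wrist':
        M=np.array(d['mount']);Rt=R.from_rotvec(o['orientation']).as_matrix()
        d['xyz']=Rt@M[:3,3]+np.array(o['ee_pos']);d['rotation']=Rt@M[:3,:3]
    d['xyz']=np.array(d['xyz']);d['rotation']=np.array(d['rotation']);d['K']=np.array(d['camera_matrix'])
    return d
def save(d,f): cv2.imwrite('pics/'+f,cv2.cvtColor(d['image'],cv2.COLOR_RGB2BGR))
def ray(d,px):
    v=d['rotation']@np.linalg.solve(d['K'],[px[0],px[1],1.]);return d['xyz'],v/np.linalg.norm(v)
def plane(d,px,z):
    c,v=ray(d,px);return c+v*(z-c[2])/v[2]
def tri(obs):
    A=0;b=0
    for d,px in obs:
        c,v=ray(d,px);P=np.eye(3)-np.outer(v,v);A=A+P;b=b+P@c
    x=np.linalg.solve(A,b);return x
def proj(d,p):
    q=d['K']@(d['rotation'].T@(np.array(p)-d['xyz']));return q[:2]/q[2]
E
python3 - <<'E'
from h import *
o=ctrl.get_obs();print(o['t'],o['ee_pos'],o['orientation'],o['width'],ctrl.grip_depth)
print(R.from_rotvec(o['orientation']).as_matrix().round(3))
ims=[]
for n in['scene','top']:
    d=shot(n);ims.append(d['image']);print(n,d['xyz'],d['rotation'].round(2).tolist(),d['K'][0])
    for t in['linchpin','pin_stand','bracket','glue_bottle','kraft_box','parts_dish','ring']:
        print(t,[(np.round(b['rect']).tolist(),round(b['p'],2)) for b in cams.boxes_of(n,t)][:5])
im=np.vstack(ims)[:,:,::-1]
cv2.imwrite('pics/a.png',cv2.resize(np.hstack(ims)[:,:,::-1],(800,300),interpolation=cv2.INTER_AREA))
cv2.imwrite('pics/top.png',cv2.resize(ims[1][:,:,::-1],(800,600),interpolation=cv2.INTER_CUBIC))
E
```

```text
pics
0.0 [199.80955736 591.60476165 221.88060484] [-5.09459619e-01 -3.09970682e+00  2.41743841e-03] 87.79052966750585 18.700000000000003
[[-0.947  0.32  -0.001]
 [ 0.32   0.947 -0.001]
 [ 0.    -0.002 -1.   ]]
scene [ 153.21125789 -418.82777585  925.3993081 ] [-2.33, 0.73, -0.26] [469.31378609   0.         258.38062196]
linchpin [([183.0, 171.0, 26.0, 21.0], 0.73)]
pin_stand [([194.0, 182.0, 37.0, 46.0], 0.87), ([186.0, 170.0, 24.0, 22.0], 0.47), ([322.0, 175.0, 19.0, 52.0], 0.45)]
bracket [([198.0, 239.0, 62.0, 56.0], 0.64), ([281.0, 244.0, 55.0, 53.0], 0.6)]
glue_bottle [([321.0, 169.0, 19.0, 65.0], 0.7), ([181.0, 169.0, 24.0, 22.0], 0.69)]
kraft_box [([262.0, 168.0, 22.0, 32.0], 0.56)]
parts_dish [([354.0, 229.0, 56.0, 42.0], 0.79)]
ring [([183.0, 172.0, 30.0, 18.0], 0.6)]
top [ 444.93960225  212.03218586 1210.95421676] [-2.17, 2.18, -0.13] [481.35815975   0.         251.61605995]
linchpin [([260.0, 117.0, 20.0, 33.0], 0.67), ([173.0, 232.0, 21.0, 30.0], 0.64)]
pin_stand []
bracket [([246.0, 265.0, 48.0, 63.0], 0.89)]
glue_bottle [([260.0, 116.0, 22.0, 32.0], 0.84)]
kraft_box [([197.0, 150.0, 37.0, 32.0], 0.84)]
parts_dish [([323.0, 127.0, 52.0, 49.0], 0.8)]
ring []
```

```bash
sed -i "s/    d\['xyz'\]=np.array(d\['xyz'\]);d\['rotation'\]=np.array(d\['rotation'\])/    d['xyz']=np.array(d['xyz']);q=np.array(d['rotation']);d['rotation']=R.from_rotvec(q).as_matrix() if q.ndim==1 else q/" h.py; python3 - <<'E'
import cv2
t=cv2.imread('pics/a.png')
E
```

```text
(no output)
```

View pics/a.png

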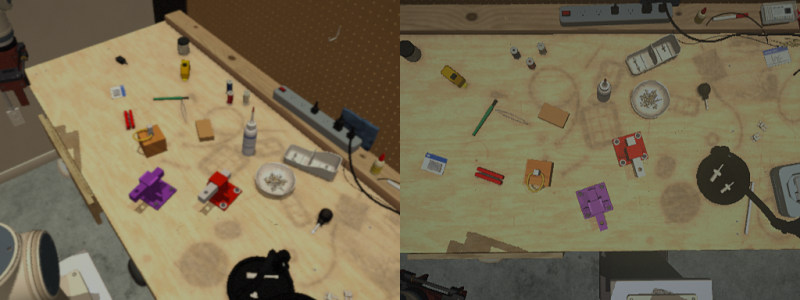

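View pics/top.png

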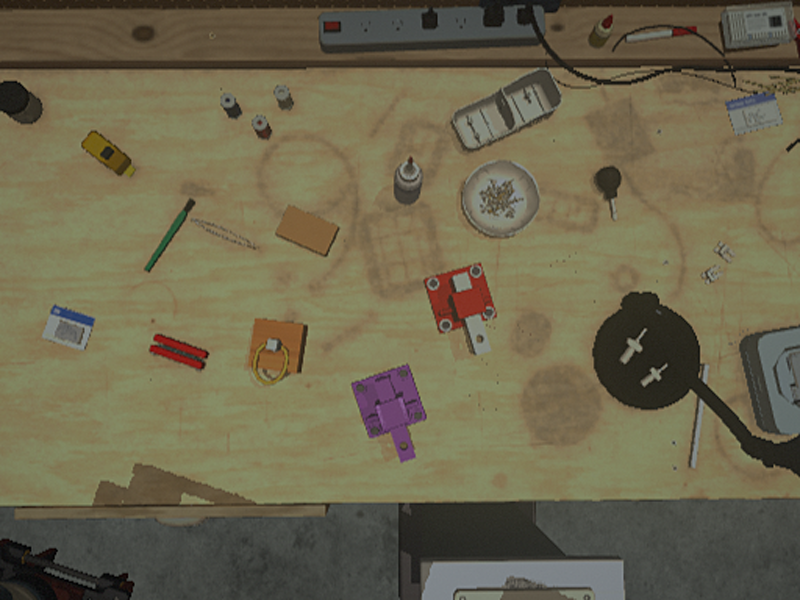

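The pictures show the linchpin in the wooden stand (top picture, 800-wide: head at (273,344), ring toward (270,375)), the red bracket with steel tongue (hole near (480,338)), and the look-alike purple bracket (395,400). I choose the red one. Glue bottle (407,185), carton (307,230) and dish (500,198) are all behind.

```bash
python3 - <<'E'
from h import *
T=shot('top');S=shot('scene')
def crop(d,c,r,k=5,w=80,h=60):
    x=int(c-w/2);y=int(r-h/2);print((x,y));return cv2.resize(d['image'][y:y+h,x:x+w,::-1],None,fx=k,fy=k,interpolation=cv2.INTER_CUBIC)
im=np.vstack([np.hstack([crop(T,176,221),crop(T,300,200)]),np.hstack([crop(S,194,175),crop(S,281,244)])])
cv2.imwrite('pics/b.png',im)
for n,p,z in[('head',(175,220),102),('ringend',(172,242),71),('hole',(307,216),85),('standc',(178,221),62),('sleeve',(299,192),93)]: print(n,plane(T,p,z).round(1))
E
```

```text
(136, 191)
(260, 170)
(154, 145)
(241, 214)
head [486.8 374.7 102. ]
ringend [436.4 385.9  71. ]
hole [494.7  68.9  85. ]
standc [485.9 373.5  62. ]
sleeve [550.5  87.6  93. ]
```

View pics/b.png

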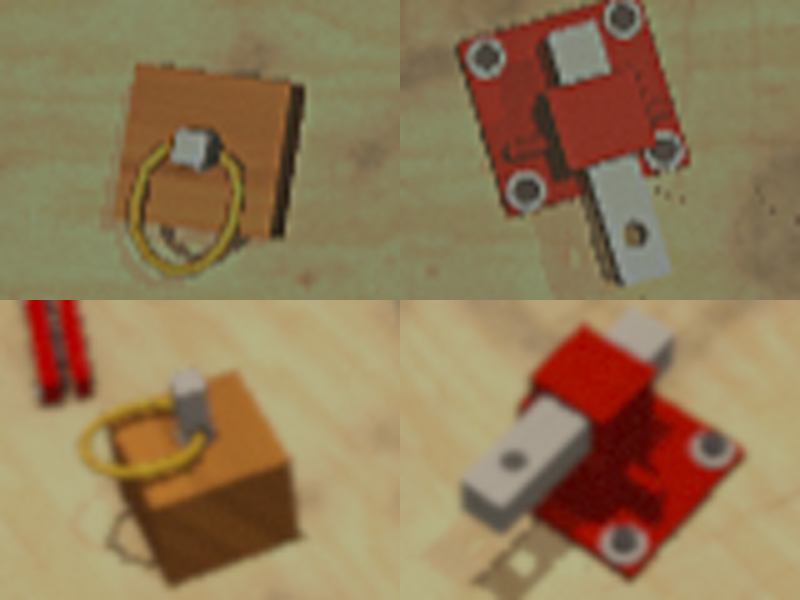

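Crop: head top at top-cam (174.2,220.2), scene (191.8,160.6); ring points toward the robot; hole in the steel tongue of the red bracket at top-cam (307,217), scene (263.8,246.2).

```bash
python3 - <<'E'
from h import *
T=shot('top');S=shot('scene');W=shot('wrist')
f=lambda u,v,x,y:((u+.5)/5-.5+x,(v+.5)/5-.5+y)
tt=lambda a,b:tri([(T,a),(S,b)]).round(1)
print('head',tt(f(191,146,136,191),f(189,78,154,145)))
print('hole',tt(f(235,235,260,170),f(114,161,241,214)))
print('tongue end L/R',plane(T,f(222,285,260,170),85),plane(T,f(270,270,260,170),85),plane(T,f(190,170,260,170),85))
print('ringend',plane(T,f(180,272,136,191),71),'stand corners',[plane(T,f(u,v,136,191),62).round(0) for u,v in[(135,66),(290,85),(275,237),(120,218)]])
print('sleeve top corners',[plane(T,f(u,v,260,170),93).round(0) for u,v in[(155,100),(238,70),(260,150),(170,172)]])
print('bottle',plane(T,(260,130),0),W['K'].round(1).tolist());o=ctrl.get_obs()
Rt=R.from_rotvec(o['orientation']).as_matrix();print('cam in tool',(Rt.T@(W['xyz']-o['ee_pos'])).round(1),(Rt.T@W['rotation']).round(2).tolist())
d=Rt.T@(np.array([487,374.7,300])-o['ee_pos']);print('to go',d)
E
```

```text
head [486.1 377.6 104.9]
hole [492.2  70.6  86.5]
tongue end L/R [470.04147281  76.38103702  85.        ] [476.87743367  53.7838526   85.        ] [523.95209182  90.42941443  85.        ]
ringend [429.43490874 386.72778174  71.        ] stand corners [array([527., 411.,  62.]), array([518., 337.,  62.]), array([445., 343.,  62.]), array([455., 417.,  62.])]
sleeve top corners [array([556., 107.,  93.]), array([570.,  68.,  93.]), array([533.,  58.,  93.]), array([523., 101.,  93.])]
bottle [719.43204487 174.47042914   0.        ] [[321.1, 0.0, 254.2], [0.0, 321.1, 187.2], [0.0, 0.0, 1.0]]
cam in tool [  68.9    0.5 -161.3] [[0.0, -0.97, -0.25], [1.0, 0.0, -0.0], [0.0, -0.25, 0.97]]
to go [-341.48015993 -114.11856423  -77.33059521]
```

Heights check out (head top 104.9 vs 102, hole 86.5 vs 85; ring length 57.6 vs 58). Bracket yaw ≈195°, ring yaw ≈169°. Moving over the pin.

move_arm:
  steps:
    - [[-0.98,-0.33,0.09],0,0]
    - [[-0.98,-0.33,0.09],0,0]
    - [[-0.98,-0.33,0.09],0,0]
    - [[-0.98,-0.33,0.09],0,0]
    - [[-0.98,-0.33,0.09],0,0]
    - [[-0.98,-0.33,0.09],0,0]
    - [[-0.98,-0.33,0.09],0,0]
    - [[-0.98,-0.33,0.09],0,0]
    - [[-0.98,-0.33,0.09],0,0]
    - [[-0.98,-0.33,0.09],0,0]
    - [[-0.98,-0.33,0.09],0,0]
    - [[-0.98,-0.33,0.09],0,0]
    - [[-0.98,-0.33,0.09],0,0]
    - [[-0.98,-0.33,0.09],0,0]
    - [[0,0,0],-0.4,0]
    - [[0,0,0],-0.4,0]
    - [[0,0,0],-0.4,0]
    - [[0,0,0],-0.4,0]
    - [[0,0,0],0,0]
    - [[0,0,0],0,0]

```text
t: 2.72
ee_pos: [488.0, 372.9, 191.2]
orientation: [-0.294, -3.128, 0.0]
ft_force: [0.3, -0.6, 0.9]
width: 87.7
grasp_force: 0.0
```

```bash
python3 - <<'E'
from h import *
o=ctrl.get_obs();print(o['t'],o['ee_pos'],o['ft_force']);Rt=R.from_rotvec(o['orientation']).as_matrix();print(Rt.round(3).tolist())
W=shot('wrist')
for n in['linchpin','ring']: print(n,[(np.round(b['rect']).tolist(),round(b['p'],2)) for b in cams.boxes_of('wrist',n)])
p=proj(W,[486.5,376,102]);print('exp head',p)
x,y=max(0,int(p[0]-100)),max(0,int(p[1]-100));x=min(x,312);y=min(y,234);print(x,y)
cv2.imwrite('pics/w1.png',cv2.resize(W['image'][y:y+150,x:x+200,::-1],(800,600),interpolation=cv2.INTER_CUBIC))
E
```

```text
2.7167 [488.02729178 372.89638035 191.17001312] [ 0.31286747 -0.56035477  0.89749016]
[[-0.983, 0.186, -0.0], [0.186, 0.983, -0.0], [-0.0, -0.0, -1.0]]
linchpin [([263.0, 155.0, 64.0, 83.0], 0.58)]
ring [([265.0, 148.0, 56.0, 68.0], 0.78), ([255.0, 331.0, 73.0, 36.0], 0.33)]
exp head [257.13563052 188.72583241]
157 88
```

View pics/w1.png

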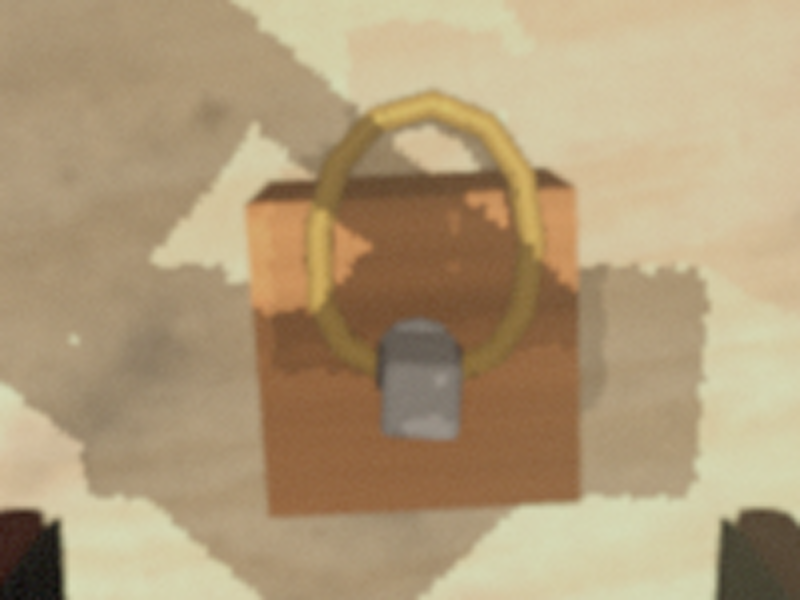

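```bash
python3 - <<'E'
from h import *
o=ctrl.get_obs();Rt=R.from_rotvec(o['orientation']).as_matrix();W=shot('wrist');T=shot('top')
f=lambda u,v:((u+.5)/4-.5+157,(v+.5)/4-.5+88)
g=lambda u,v:((u+.5)/5-.5+136,(v+.5)/5-.5+191)
h=plane(W,f(421,399),102);e=plane(W,f(434,105),71)
print('head',h,'ringend',e,'tri',tri([(W,f(421,399)),(T,g(191,146))]),tri([(W,f(434,105)),(T,g(180,272))]))
v=e-h;print(np.hypot(*v[:2]),np.degrees(np.arctan2(v[1],v[0])), 'toolyaw',np.degrees(np.arctan2(Rt[1,0],Rt[0,0])))
for a,b in[((383,437),(459,440)),((383,365),(461,365)),((381,365),(383,437)),((461,365),(459,437))]:
    w=plane(W,f(*b),102)-plane(W,f(*a),102);print(np.linalg.norm(w),np.degrees(np.arctan2(w[1],w[0]))%90)
s=[plane(W,f(*q),62) for q in((248,204),(575,186),(580,499),(270,515))];print('stand c',np.mean(s,0),[np.degrees(np.arctan2(*(s[i+1]-s[i])[1::-1]))%90 for i in range(3)])
print('tool delta',Rt.T@(h-o['ee_pos']))
E
```

```text
head [486.06314229 380.04968904 102.        ] ringend [430.78851519 393.68752306  71.        ] tri [488.01925667 379.34283278  93.01092145] [430.6170426  394.12246569  27.43853616]
56.93219579266262 166.14030095290497 toolyaw 169.29532657185572
15.46405389932488 76.95107716080328
15.61811573420025 79.30445731744511
15.025313021566893 80.74210262719023
15.021423749905296 78.54490020216105
stand c [486.27139954 380.2652148   62.        ] [np.float64(82.4285234580882), np.float64(82.30227100285337), np.float64(82.43197593152208)]
tool delta [ 3.19470867  6.58654049 89.2139542 ]
```

Wrist view: head top centre at (262,187.6), ring apex (265.5,114), fingers at lower corners; ring points up in the image, tool yaw aligned within a couple of degrees. Descend and close.

move_arm:
  steps:
    - [[0.06,0.12,0.4],0,0]
    - [[0.06,0.12,0.8],0,0]
    - [[0,0,0.8],0,0]
    - [[0,0,0.8],0,0]
    - [[0,0,0.8],0,0.3]
    - [[0,0,0.6],0,0.4]
    - [[0,0,0.3],0,0.5]
    - [[0,0,0],0,0.6]
    - [[0,0,0],0,0.7]
    - [[0,0,0],0,0.8]
    - [[0,0,0],0,0.9]
    - [[0,0,0],0,1]
    - [[0,0,0],0,1]
    - [[0,0,0],0,1]
    - [[0,0,0],0,1]
    - [[0,0,0],0,1]

```text
t: 4.3
ee_pos: [486.3, 379.5, 79.0]
orientation: [0.292, 3.128, 0.0]
ft_force: [-0.1, 0.7, 1.3]
width: 15.9
grasp_force: 30.0
```

move_arm:
  steps:
    - [[0,0,-0.3],0,1]
    - [[0,0,-0.7],0,1]
    - [[0,0,-1],0,1]
    - [[0,0,-1],0,1]
    - [[0,0,-1],0,1]
    - [[0,0,0],-0.86,1]
    - [[0,0,0],-0.86,1]
    - [[0,0,0],-0.86,1]
    - [[0,0,0],-0.86,1]
    - [[0,0,0],-0.86,1]
    - [[0,0,0],-0.86,1]

```text
t: 5.22
ee_pos: [486.0, 379.2, 179.0]
orientation: [0.419, -3.113, 0.0]
ft_force: [-0.3, 0.2, -1.1]
width: 16.1
grasp_force: 30.0
```

move_arm:
  steps:
    - [[0.1,-0.4,0],0,1]
    - [[0.27,-0.95,0],0,1]
    - [[0.27,-0.95,0],0,1]
    - [[0.27,-0.95,0],0,1]
    - [[0.27,-0.95,0],0,1]
    - [[0.27,-0.95,0],0,1]
    - [[0.27,-0.95,0],0,1]
    - [[0.27,-0.95,0],0,1]
    - [[0.27,-0.95,0],0,1]
    - [[0.27,-0.95,0],0,1]
    - [[0.27,-0.95,0],0,1]
    - [[0.15,-0.5,0],0,1]
    - [[0,0,0],0,1]
    - [[0,0,0],0,1]

```text
t: 6.38
ee_pos: [482.7, 108.3, 178.9]
orientation: [-0.408, 3.115, 0.0]
ft_force: [0.0, 0.4, -1.1]
width: 15.7
grasp_force: 30.0
```

```bash
python3 - <<'E'
from h import *
W=shot('wrist');save(W,'w2.png');o=ctrl.get_obs();print(o['t'],o['ee_pos'],o['ft_force'],o['width'],proj(W,[492,70.6,85]))
for n in['linchpin','bracket']: print(n,[(np.round(b['rect']).tolist(),round(b['p'],2)) for b in cams.boxes_of('wrist',n)])
cv2.imwrite('pics/w2.png',cv2.resize(W['image'][:,:,::-1],(800,600),interpolation=cv2.INTER_CUBIC))
E
```

```text
6.4333 [482.8376131  109.03147645 178.92038474] [-0.20563891 -0.84909508 -1.07683659] 15.972776465204484 [206.48106991 188.62761794]
linchpin [([257.0, 192.0, 99.0, 142.0], 0.8), ([219.0, 217.0, 85.0, 111.0], 0.5)]
bracket [([381.0, 83.0, 122.0, 165.0], 0.69), ([220.0, 217.0, 87.0, 112.0], 0.59)]
```

View pics/w2.png

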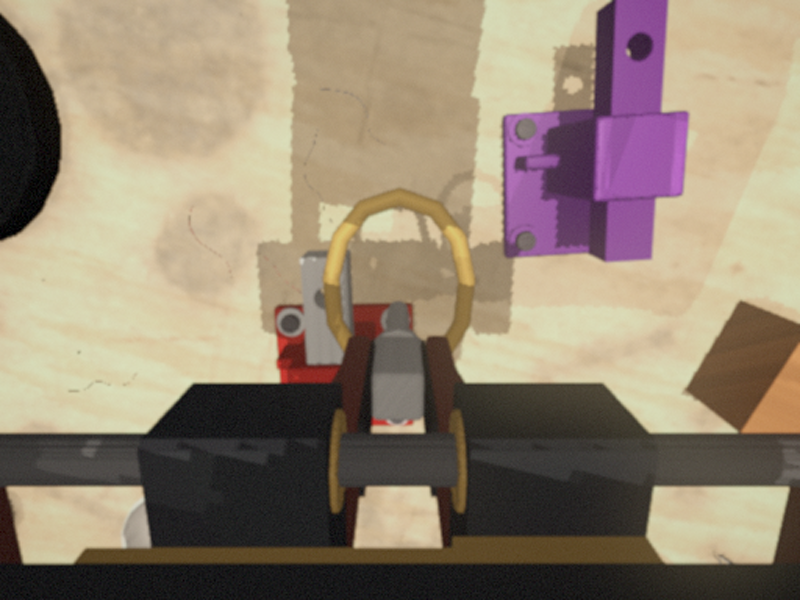

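```bash
python3 - <<'E'
from h import *
W=shot('wrist')
cv2.imwrite('pics/w3.png',cv2.resize(W['image'][115:275,185:310,::-1],None,fx=3.7,fy=3.7,interpolation=cv2.INTER_CUBIC))
c=W['image'][155:240,185:235,::-1]; cv2.imwrite('pics/w3.png',np.hstack([cv2.resize(W['image'][115:275,240:315,::-1],(281,600),interpolation=cv2.INTER_CUBIC),cv2.resize(c,(350,595),interpolation=cv2.INTER_CUBIC)[:,:] if 0 else cv2.copyMakeBorder(cv2.resize(c,(350,595),interpolation=cv2.INTER_CUBIC),0,5,0,0,cv2.BORDER_CONSTANT)]))
E
```

```text
(no output)
```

View pics/w3.png

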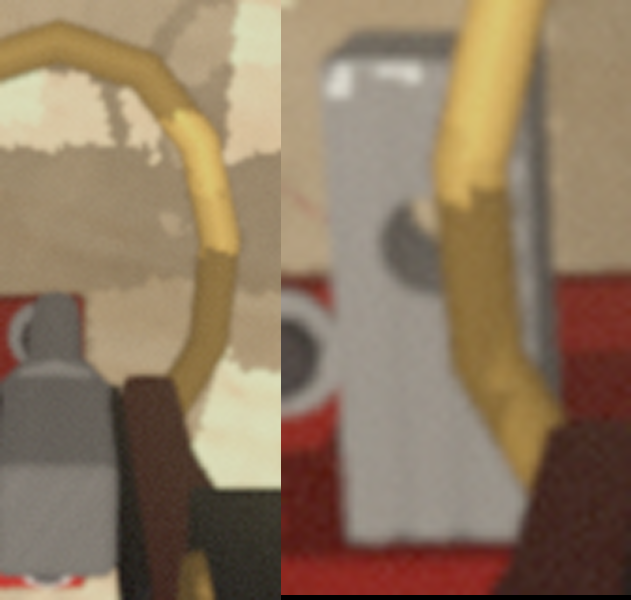

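```bash
python3 - <<'E'
from h import *
W=shot('wrist');o=ctrl.get_obs();Rt=R.from_rotvec(o['orientation']).as_matrix();t=lambda p:(Rt.T@(p-o['ee_pos'])).round(2)
print(o['ee_pos'],np.degrees(np.arctan2(Rt[1,0],Rt[0,0])))
L=lambda u,v:((u+.5)/3.75-.5+240,(v+.5)/3.75-.5+115)
G=lambda u,v:((u-281+.5)/7-.5+185,(v+.5)/7-.5+155)
z=o['ee_pos'][2]
print('hole',plane(W,G(433,243),85),t(plane(W,G(433,243),85)))
print('tip front',t(plane(W,L(58,294),z-72)),'head back/front edge',t(plane(W,L(58,574),z+23)),t(plane(W,L(58,463),z+23)),'ring apex centre',t(plane(W,L(58,42),z-8)),'ring right',t(plane(W,L(220,215),z-8)))
a,b=plane(W,G(325,65),85),plane(W,G(347,543),85);v=a-b;print('tongue edge yaw',np.degrees(np.arctan2(v[1],v[0])),t(a),t(b))
E
```

```text
[482.83652867 109.88604062 178.69937538] -164.82552199081564
hole [492.88712344  72.13413189  85.        ] [  0.19 -39.07  93.7 ]
tip front [ 3.08  1.03 72.  ] head back/front edge [ -7.2    0.88 -23.  ] [  8.01   0.87 -23.  ] ring apex centre [57.28  0.9   7.99] ring right [32.83 24.17  8.  ]
tongue edge yaw -165.09876336525284 [ 21.4  -50.7   93.69] [-37.62 -50.98  93.7 ]
```

Crop: hole at wrist pixel ≈(206.7,189.2), tongue parallel to the tool's x; shank tip visible at (255,193). The pin sits ≈(-0.7, 1.0) in the tool, hole at (0.2,-39.1).

move_arm:
  steps:
    - [[0.01,-0.4,0],0,1]
    - [[0.01,-0.6,0],0,1]
    - [[0.01,-0.4,0],0,1]
    - [[0,-0.2,0],0,1]
    - [[0,0,0.2],0,1]
    - [[0,0,0.2],0,1]
    - [[0,0,0.2],0,1]
    - [[0,0,0],0,1]
    - [[0,0,0],0,1]
    - [[0,0,0],0,1]

```text
t: 7.47
ee_pos: [492.5, 70.6, 163.5]
orientation: [0.414, -3.114, -0.0]
ft_force: [-0.5, 0.3, -0.3]
width: 15.8
grasp_force: 30.0
```

```bash
python3 - <<'E'
from h import *
for i in range(3):
    W=shot('wrist');o=ctrl.get_obs();Rt=R.from_rotvec(o['orientation']).as_matrix();print(o['t'],o['ee_pos'],o['ft_force'],o['qvel'].round(4) if hasattr(o['qvel'],'round') else o['qvel'])
print('hole in tool',Rt.T@(np.array([492.89,72.13,85])-o['ee_pos']))
cv2.imwrite('pics/w4.png',cv2.resize(W['image'][100:260,190:320,::-1],(488,600),interpolation=cv2.INTER_CUBIC))
E
```

```text
7.5167 [492.59704635  70.61206635 163.70365281] [ 0.13823657  0.24082949 -1.60324752] [ 0.0005 -0.0036 -0.0015 -0.0004  0.0014  0.0005]
7.5667 [492.67109881  70.55384144 163.8136105 ] [-0.56789674 -0.56698461 -1.37509446] [-0.0023 -0.0033 -0.0019 -0.0018 -0.001  -0.0007]
7.6167 [492.69913281  70.50778873 163.84973087] [ 0.18100535  0.31390086 -0.76490057] [-0.0015 -0.0028 -0.      0.0007 -0.0001 -0.0008]
hole in tool [-0.57731789  1.5207728  78.84987008]
```

View pics/w4.png

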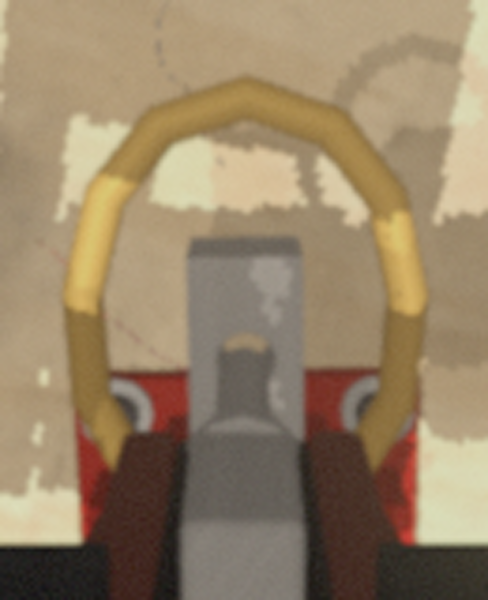

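```bash
python3 - <<'E'
from h import *
W=shot('wrist');o=ctrl.get_obs();Rt=R.from_rotvec(o['orientation']).as_matrix();t=lambda p:(Rt.T@(p-o['ee_pos'])).round(2)
L=lambda u,v:((u+.5)/3.75-.5+190,(v+.5)/3.75-.5+100);z=o['ee_pos'][2];print(o['ee_pos'])
print('rim',t(plane(W,L(246,335),85)),'tongue end',t(plane(W,L(188,255),85)),t(plane(W,L(301,255),85)))
print('tip',t(plane(W,L(219,360),z-71)),t(plane(W,L(272,360),z-71)),t(plane(W,L(245,350),z-72)))
print('head',t(plane(W,L(182,520),z+23)),t(plane(W,L(306,520),z+23)),'ring',t(plane(W,L(245,90),z-8)))
E
```

```text
[492.69094018  70.46545051 163.88093368]
rim [ 4.45  1.23 78.88] tongue end [ 21.24 -10.56  78.87] [21.25 12.37 78.87]
tip [ 1.35 -4.21 71.  ] [ 1.36  6.43 71.  ] [ 3.16  1.01 72.  ]
head [  7.93  -6.91 -23.  ] [  7.94   8.44 -23.  ] ring [58.4   0.89  7.97]
```

Tip and hole agree within ~0.5 mm. Feel downward gently.

move_arm:
  steps:
    - [[0,0,0.08],0,1]
    - [[0,0,0.08],0,1]
    - [[0,0,0.06],0,1]
    - [[0,0,0.04],0,1]
    - [[0,0,0.04],0,1]
    - [[0,0,0.02],0,1]
    - [[0,0,0.02],0,1]
    - [[0,0,0],0,1]

```text
t: 8.33
ee_pos: [492.5, 70.3, 155.1]
orientation: [0.414, -3.114, -0.0]
ft_force: [-0.1, -0.1, -1.6]
width: 15.7
grasp_force: 30.0
```

move_arm:
  steps:
    - [[0,0,0.02],0,1]
    - [[0,0,0.02],0,1]
    - [[0,0,0],0,1]

```text
t: 8.58
ee_pos: [492.6, 70.3, 154.1]
orientation: [-0.414, 3.114, -0.0]
ft_force: [-0.6, 0.9, -0.6]
width: 15.7
grasp_force: 30.0
```

move_arm:
  steps:
    - [[0,0,0.02],0,1]
    - [[0,0,0.02],0,1]
    - [[0,0,0.02],0,1]
    - [[0,0,0.02],0,1]
    - [[0,0,0],0,1]

```text
t: 9.0
ee_pos: [492.5, 70.3, 152.1]
orientation: [0.414, -3.114, 0.0]
ft_force: [0.1, -0.2, -0.7]
width: 15.5
grasp_force: 30.0
```

move_arm:
  steps:
    - [[0,0,0.03],0,1]
    - [[0,0,0.03],0,1]
    - [[0,0,0.03],0,1]
    - [[0,0,0.03],0,1]
    - [[0,0,0],0,1]

```text
t: 9.42
ee_pos: [492.4, 70.3, 149.0]
orientation: [0.414, -3.114, 0.0]
ft_force: [1.2, -0.2, -1.7]
width: 15.7
grasp_force: 30.0
```

The pin is in the hole (tip ≈77 mm, no force). Continue down.

move_arm:
  steps:
    - [[0,0,0.06],0,1]
    - [[0,0,0.06],0,1]
    - [[0,0,0.06],0,1]
    - [[0,0,0.06],0,1]
    - [[0,0,0.06],0,1]
    - [[0,0,0.06],0,1]
    - [[0,0,0.06],0,1]
    - [[0,0,0.06],0,1]
    - [[0,0,0],0,1]

```text
t: 10.17
ee_pos: [492.4, 70.3, 136.9]
orientation: [0.414, -3.114, -0.0]
ft_force: [-1.9, -0.7, -1.5]
width: 15.7
grasp_force: 30.0
```

move_arm:
  steps:
    - [[0,0,0.06],0,1]
    - [[0,0,0.06],0,1]
    - [[0,0,0.06],0,1]
    - [[0,0,0.06],0,1]
    - [[0,0,0.06],0,1]
    - [[0,0,0.06],0,1]
    - [[0,0,0.06],0,1]
    - [[0,0,0.06],0,1]
    - [[0,0,0],0,1]

```text
t: 10.92
ee_pos: [492.4, 70.3, 124.8]
orientation: [0.414, -3.114, -0.0]
ft_force: [-0.2, -0.5, -1.4]
width: 15.9
grasp_force: 30.0
```

move_arm:
  steps:
    - [[0,0,0.06],0,1]
    - [[0,0,0.06],0,1]
    - [[0,0,0.06],0,1]
    - [[0,0,0.06],0,1]
    - [[0,0,0.06],0,1]
    - [[0,0,0.06],0,1]
    - [[0,0,0.06],0,1]
    - [[0,0,0.06],0,1]
    - [[0,0,0.06],0,1]
    - [[0,0,0.06],0,1]
    - [[0,0,0.06],0,1]
    - [[0,0,0.06],0,1]
    - [[0,0,0],0,1]

```text
t: 12.0
ee_pos: [492.4, 70.3, 106.9]
orientation: [0.414, -3.114, -0.0]
ft_force: [-1.0, -0.6, -1.2]
width: 16.1
grasp_force: 30.0
```

move_arm:
  steps:
    - [[0,0,0.02],0,1]
    - [[0,0,0.02],0,1]
    - [[0,0,0.02],0,1]
    - [[0,0,0],0,1]

```text
t: 12.33
ee_pos: [492.5, 70.3, 105.6]
orientation: [0.414, -3.114, 0.0]
ft_force: [-0.5, 0.3, -0.7]
width: 16.0
grasp_force: 30.0
```

move_arm:
  steps:
    - [[0,0,0.02],0,1]
    - [[0,0,0.02],0,1]
    - [[0,0,0.02],0,1]
    - [[0,0,0],0,1]

```text
t: 12.67
ee_pos: [492.5, 70.3, 104.1]
orientation: [0.414, -3.114, 0.0]
ft_force: [-0.4, 0.1, -1.9]
width: 15.8
grasp_force: 30.0
```

move_arm:
  steps:
    - [[0,0,0.02],0,1]
    - [[0,0,0.02],0,1]
    - [[0,0,0],0,1]

```text
t: 12.92
ee_pos: [492.5, 70.3, 103.1]
orientation: [0.414, -3.114, 0.0]
ft_force: [0.4, 0.2, -0.8]
width: 15.9
grasp_force: 30.0
```

move_arm:
  steps:
    - [[0,0,0.02],0,1]
    - [[0,0,0],0,1]

```text
t: 13.08
ee_pos: [492.5, 70.3, 102.6]
orientation: [0.414, -3.114, 0.0]
ft_force: [0.2, -0.3, -1.1]
width: 16.0
grasp_force: 30.0
```

move_arm:
  steps:
    - [[0,0,0.02],0,1]
    - [[0,0,0],0,1]

```text
t: 13.25
ee_pos: [492.5, 70.3, 102.1]
orientation: [0.414, -3.114, 0.0]
ft_force: [0.1, 0.1, -0.4]
width: 15.6
grasp_force: 30.0
```

move_arm:
  steps:
    - [[0,0,0.02],0,1]
    - [[0,0,0],0,1]

```text
t: 13.42
ee_pos: [492.6, 70.3, 101.9]
orientation: [-0.414, 3.114, 0.0]
ft_force: [0.0, -0.1, 2.4]
width: 15.7
grasp_force: 30.0
```

Seated (first contact force +2.4 N at TCP 101.9 → seat ≈85). Hold, release, lift.

move_arm:
  steps:
    - [[0,0,0],0,1]
    - [[0,0,0],0,1]
    - [[0,0,0],0,1]
    - [[0,0,0],0,0.8]
    - [[0,0,0],0,0.7]
    - [[0,0,0],0,0.6]
    - [[0,0,0],0,0.5]
    - [[0,0,0],0,0.5]
    - [[0,0,0],0,0.5]
    - [[0,0,-0.2],0,0.5]
    - [[0,0,-0.6],0,0.5]
    - [[0,0,-0.8],0,0.5]
    - [[0,0,-0.4],0,0.5]
    - [[0,0,0],0,0.5]
    - [[0,0,0],0,0.5]

```text
t: 14.67
ee_pos: [492.9, 70.4, 152.1]
orientation: [-0.413, 3.113, -0.0]
ft_force: [-0.4, -0.0, 0.8]
width: 43.9
grasp_force: 0.0
```

```bash
python3 - <<'E'
from h import *
W=shot('wrist');o=ctrl.get_obs();print(o['t'],o['ee_pos'],o['ft_force'],o['width'])
cv2.imwrite('pics/w5.png',cv2.resize(W['image'][60:300,100:400,::-1],(750,600),interpolation=cv2.INTER_CUBIC))
E
```

```text
14.7167 [492.37465142  70.29859565 151.47067194] [ 0.08469314  0.14717157 -0.31080745] 44.13531773587491
```

View pics/w5.png

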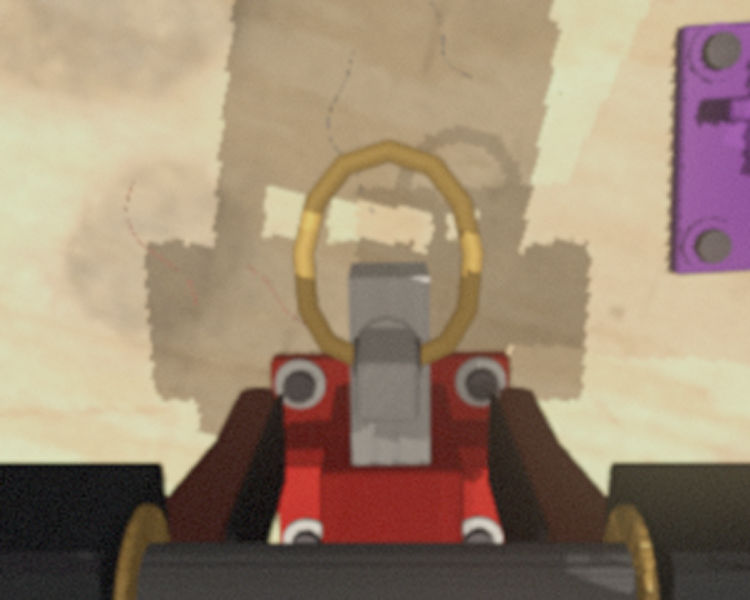

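Pin seated with collar on the tongue, ring open, straight beyond the tongue's end (end wire at crop (388,152)). Now close and go over the ring's end.

move_arm:
  steps:
    - [[0.4,0.02,0],0,0.6]
    - [[0.6,0.02,0],0,0.8]
    - [[0.6,0,0],0,1]
    - [[0.48,0,0],0,1]
    - [[0,0,0],0,1]
    - [[0,0,0],0,1]
    - [[0,0,0],0,1]
    - [[0,0,0.5],0,1]
    - [[0,0,0.6],0,1]
    - [[0,0,0.4],0,1]
    - [[0,0,0.2],0,1]
    - [[0,0,0.2],0,1]
    - [[0,0,0],0,1]

```text
t: 15.8
ee_pos: [441.9, 57.7, 103.4]
orientation: [0.414, -3.113, -0.0]
ft_force: [-0.2, -0.7, -0.5]
width: 0.4
grasp_force: 0.0
```

move_arm:
  steps:
    - [[0,0,0.1],0,1]
    - [[0,0,0.1],0,1]
    - [[0,0,0.1],0,1]
    - [[0,0,0.1],0,1]
    - [[0,0,0],0,1]

```text
t: 16.22
ee_pos: [442.0, 57.7, 93.9]
orientation: [0.414, -3.114, -0.0]
ft_force: [0.5, -0.2, 1.3]
width: 0.5
grasp_force: 0.1
```

move_arm:
  steps:
    - [[0,0,0.1],0,1]
    - [[0,0,0.1],0,1]
    - [[0,0,0.1],0,1]
    - [[0,0,0.1],0,1]
    - [[0,0,0],0,1]

```text
t: 16.63
ee_pos: [442.2, 57.7, 83.8]
orientation: [-0.414, 3.114, -0.0]
ft_force: [-0.1, -0.4, 1.1]
width: -0.2
grasp_force: 1.1
```

move_arm:
  steps:
    - [[0,0,0.1],0,1]
    - [[0,0,0.1],0,1]
    - [[0,0,0.1],0,1]
    - [[0,0,0.1],0,1]
    - [[0,0,0.1],0,1]
    - [[0,0,0.1],0,1]
    - [[0,0,0],0,1]

```text
t: 17.22
ee_pos: [442.0, 57.7, 68.7]
orientation: [0.414, -3.114, 0.0]
ft_force: [1.6, 0.6, 1.7]
width: 0.4
grasp_force: 1.2
```

move_arm:
  steps:
    - [[0,0,0.1],0,1]
    - [[0,0,0.1],0,1]
    - [[0,0,0.1],0,1]
    - [[0,0,0.1],0,1]
    - [[0,0,0],0,1]

```text
t: 17.63
ee_pos: [440.8, 57.5, 58.4]
orientation: [0.413, -3.111, -0.0]
ft_force: [-1.0, 0.7, 0.8]
width: 0.5
grasp_force: 0.1
```

```bash
python3 - <<'E'
from h import *
W=shot('wrist');S=shot('scene');o=ctrl.get_obs();print(o['t'],o['ee_pos'],o['ft_force'])
a=cv2.resize(W['image'][100:340,130:380,::-1],(400,384),interpolation=cv2.INTER_CUBIC);b=cv2.resize(S['image'][204:276,240:315,::-1],(400,384),interpolation=cv2.INTER_CUBIC)
cv2.imwrite('pics/w6.png',np.hstack([a,b]))
E
```

```text
17.7333 [440.57861456  57.54478867  58.56946508] [ 0.93337572 -0.03974732  0.81181843]
```

View pics/w6.png

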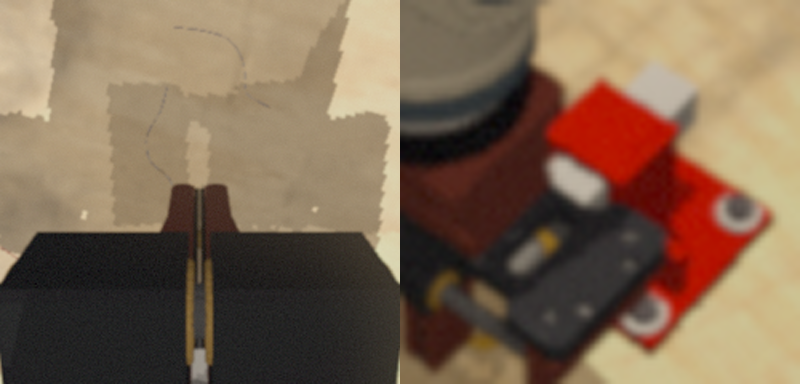

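The wrist view shows shut fingers hiding the ring; state unclear, and the pose drifted slightly. Back up and look.

```bash
python3 - <<'E'
from h import *
o=ctrl.get_obs();print(o['ee_pos'],np.round(o['qpos'],3),np.round(o['joint_torque'],1),o['moment'])
E
```

```text
[440.57861456  57.54478867  58.56946508] [ 0.103  0.456  2.114 -0.     0.575 -1.732] [  0.  -42.6 -13.8  -0.    0.   -0. ] [ 0.05437496 -0.02638778  0.00927129]
```

move_arm:
  steps:
    - [[0,0,-0.3],0,1]
    - [[0,0,-0.6],0,1]
    - [[0,0,-0.9],0,1]
    - [[0,0,-0.9],0,1]
    - [[0,0,-0.9],0,1]
    - [[0,0,-0.4],0,1]
    - [[0,0,0],0,1]
    - [[0,0,0],0,1]

```text
t: 18.4
ee_pos: [442.0, 57.7, 159.3]
orientation: [-0.414, 3.114, -0.0]
ft_force: [-0.2, -0.1, -0.8]
width: 0.5
grasp_force: 0.0
```

```bash
python3 - <<'E'
from h import *
W=shot('wrist');S=shot('scene');o=ctrl.get_obs();print(o['t'],o['ee_pos'],o['ft_force'])
p=proj(W,[492,70,85]);print(p);r=int(min(max(0,p[1]-120),144))
a=cv2.resize(W['image'][r:r+240,130:380,::-1],(400,384),interpolation=cv2.INTER_CUBIC);b=cv2.resize(S['image'][204:276,240:315,::-1],(400,384),interpolation=cv2.INTER_CUBIC)
cv2.imwrite('pics/w7.png',np.hstack([a,b]))
for c in('wrist','scene'): print([(np.round(b['rect']).tolist(),round(b['p'],2)) for b in cams.boxes_of(c,'ring')])
E
```

```text
18.5 [441.18203139  57.60700059 158.16619011] [-0.6771523   0.00773979  0.74564939]
[252.25162542 257.60923276]
[([253.0, 219.0, 68.0, 52.0], 0.61)]
[([258.0, 251.0, 28.0, 27.0], 0.73)]
```

View pics/w7.png

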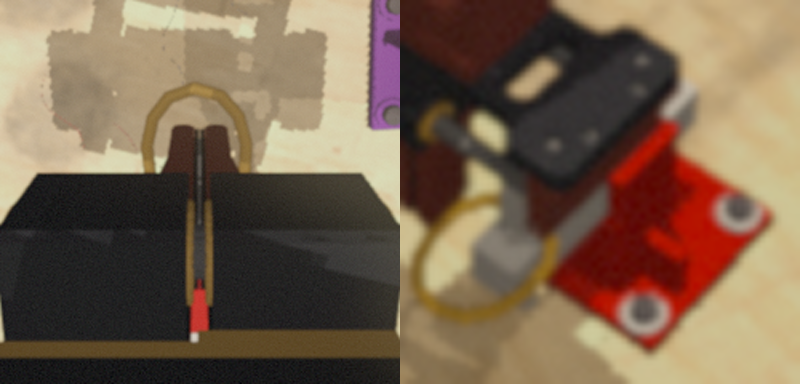

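The ring sprang back open (wrist: loop still visible around the fingers), the wire had reached the fingers' inner edge about at the dead point. Repeat following the arc inward.

move_arm:
  steps:
    - [[-0.02,0,0.6],0,1]
    - [[-0.02,0,0.8],0,1]
    - [[0,0,0.6],0,1]
    - [[0,0,0.4],0,1]
    - [[0,0,0.2],0,1]
    - [[-0.02,0,0.1],0,1]
    - [[-0.02,0,0.1],0,1]
    - [[-0.02,0,0.1],0,1]
    - [[-0.02,0,0.1],0,1]
    - [[-0.02,0,0.1],0,1]
    - [[-0.02,0,0.1],0,1]
    - [[-0.02,0,0.1],0,1]
    - [[-0.02,0,0.1],0,1]
    - [[0,0,0],0,1]

```text
t: 19.77
ee_pos: [447.5, 59.1, 74.0]
orientation: [-0.414, 3.113, -0.0]
ft_force: [0.3, 0.0, 1.9]
width: 0.6
grasp_force: 1.0
```

move_arm:
  steps:
    - [[-0.02,0,0.1],0,1]
    - [[-0.02,0,0.1],0,1]
    - [[-0.03,0,0.1],0,1]
    - [[-0.03,0,0.1],0,1]
    - [[-0.03,0,0.1],0,1]
    - [[-0.03,0,0.1],0,1]
    - [[0,0,0],0,1]

```text
t: 20.35
ee_pos: [450.3, 60.0, 58.6]
orientation: [0.414, -3.113, 0.0]
ft_force: [0.2, 0.4, 0.4]
width: 0.3
grasp_force: 0.4
```

move_arm:
  steps:
    - [[-0.02,0,0.06],0,1]
    - [[-0.02,0,0.06],0,1]
    - [[0,0,0.06],0,1]
    - [[0,0,0],0,1]
    - [[0,0,0],0,1]

```text
t: 20.77
ee_pos: [451.1, 60.2, 54.4]
orientation: [0.414, -3.113, -0.0]
ft_force: [-0.0, 0.2, 0.3]
width: 0.3
grasp_force: 0.0
```

```bash
python3 - <<'E'
from h import *
W=shot('wrist');S=shot('scene');o=ctrl.get_obs();print(o['t'],o['ee_pos'],o['ft_force'])
for c in('wrist','scene'): print([(np.round(b['rect']).tolist(),round(b['p'],2)) for b in cams.boxes_of(c,'ring')])
def brass(d,x0,x1,y0,y1):
    h=cv2.cvtColor(d['image'],cv2.COLOR_RGB2HSV)[y0:y1,x0:x1];m=(h[...,0]>17)&(h[...,0]<28)&(h[...,1]>130)&(h[...,2]>70);r,c=np.nonzero(m);print(m.sum(),(c.min()+x0,c.max()+x0,r.min()+y0,r.max()+y0) if m.any() else None)
brass(S,235,320,205,290)
E
```

```text
20.8667 [451.44987492  60.28073318  54.57682881] [ 0.11999933 -0.17068083  0.25983337]
[]
[]
27 (np.int64(240), np.int64(270), np.int64(246), np.int64(258))
```

move_arm:
  steps:
    - [[0.1,0,-0.3],0,1]
    - [[0.1,0,-0.6],0,1]
    - [[0,0,-0.9],0,1]
    - [[0,0,-0.9],0,1]
    - [[0,0,-0.9],0,1]
    - [[0,0,-0.9],0,1]
    - [[0,0.9,-0.6],0,1]
    - [[0,0.9,0],0,1]
    - [[0,0.9,0],0,1]
    - [[0,0.9,0],0,1]
    - [[0,0.9,0],0,1]
    - [[0,0.6,0],0,1]
    - [[0,0,0],0,1]
    - [[0,0,0],0,1]

```text
t: 22.13
ee_pos: [413.3, 182.3, 182.6]
orientation: [-0.417, 3.114, -0.0]
ft_force: [-0.6, -0.6, -0.5]
width: 0.4
grasp_force: 0.0
```

```bash
cat > chk.py <<'E'
from h import *
o=ctrl.get_obs();print(o['t'],o['ee_pos'],o['ft_force'])
u=np.array([-.966,-.259,0]);n=np.array([-.259,.966,0]);P=np.array([492.5,70.6,85])
for c in('wrist','scene','top'):
    d=shot(c)
    im=d['image'];h=cv2.cvtColor(im,cv2.COLOR_RGB2HSV).astype(int);m=((h[...,0]>14)&(h[...,0]<30)&(h[...,1]>120)).astype(np.uint8)
    print(c,'ring',[(np.round(b['rect']).tolist(),round(b['p'],2)) for b in cams.boxes_of(c,'ring')],'pin',[(np.round(b['rect']).tolist(),round(b['p'],2)) for b in cams.boxes_of(c,'linchpin')])
    H=P+[0,0,40];print(' head exp',proj(d,H).round(1))
    for a in(0,.35,.7,1.45):
        A=P+[0,0,9];pts=[A+(np.cos(a)*r*u-np.sin(a)*r*np.array([0,0,1]))+s*23.5*n*w for r,s,w in[(58,0,1),(35,1,1),(35,-1,1),(52,.7,1),(52,-.7,1)]]
        q=[proj(d,p) for p in pts];print('  ang',a,[(q_.round(0).astype(int).tolist(),im[int(round(q_[1])),int(round(q_[0]))].tolist()) if 0<=q_[0]<511.4 and 0<=q_[1]<383.4 else None for q_ in q])
E
python3 chk.py
```

```text
22.1333 [413.31532454 182.32364238 182.5599352 ] [-0.5935936  -0.61762794 -0.4721978 ]
wrist ring [([115.0, 232.0, 64.0, 30.0], 0.84)] pin [([111.0, 242.0, 74.0, 58.0], 0.88), ([138.0, 277.0, 95.0, 131.0], 0.49)]
 head exp [ 82.4 262.4]
  ang 0 [([93, 178], [217, 206, 168]), ([125, 205], [186, 171, 137]), ([68, 205], [195, 172, 141]), ([114, 185], [216, 208, 169]), ([73, 185], [202, 183, 153])]
  ang 0.35 [([105, 177], [217, 213, 175]), ([131, 203], [173, 151, 116]), ([76, 203], [201, 182, 151]), ([124, 184], [217, 214, 175]), ([85, 183], [207, 186, 154])]
  ang 0.7 [([115, 183], [216, 208, 168]), ([136, 206], [151, 130, 102]), ([83, 206], [213, 192, 160]), ([131, 189], [217, 213, 174]), ([95, 189], [216, 203, 168])]
  ang 1.45 [([127, 214], [85, 82, 76]), ([143, 225], [118, 94, 50]), ([93, 225], [213, 205, 195]), ([141, 217], [128, 101, 52]), ([108, 217], [125, 119, 113])]
scene ring [([263.0, 167.0, 24.0, 29.0], 0.56)] pin [([261.0, 249.0, 16.0, 32.0], 0.51)]
 head exp [264.  235.1]
  ang 0 [([246, 261], [152, 129, 92]), ([245, 248], [146, 123, 87]), ([262, 260], [104, 87, 62]), ([
[... 560 characters left out ...]
[306.0, 219.0, 20.0, 9.0], 0.55)]
 head exp [308.5 216.2]
  ang 0 [([314, 241], [138, 134, 93]), ([301, 234], [131, 122, 99]), ([321, 229], [135, 135, 94]), ([306, 240], [133, 123, 100]), ([320, 237], [136, 132, 92])]
  ang 0.35 [([312, 240], [136, 136, 95]), ([300, 233], [129, 119, 97]), ([320, 228], [136, 130, 92]), ([305, 239], [130, 121, 98]), ([318, 235], [138, 131, 91])]
  ang 0.7 [([310, 235], [137, 132, 92]), ([299, 231], [130, 120, 98]), ([318, 225], [137, 131, 92]), ([303, 235], [131, 121, 99]), ([316, 232], [137, 130, 91])]
  ang 1.45 [([305, 221], [113, 115, 108]), ([296, 222], [122, 113, 93]), ([315, 217], [81, 71, 47]), ([298, 222], [81, 73, 59]), ([311, 218], [139, 141, 131])]
```

The ring is gone from every open position. The brass shows at the locked projection in both the wrist and scene views: the wrist ring box spans rows 217–247, and locked is expected at about 214–247. The head is at its seated position and the arm is clear, so I'm handing in.

```bash
python3 -c "
from workcell import ctrl
print(ctrl.close_job())"
```

```text
the job is handed in; nothing more can be done
None
```

The linchpin is fully home in the red bracket's tongue, the ring snapped over and locked on the second push (the first sprang back open), and the job is handed in with the arm clear; no verdict came back, and I checked the lock by ring detection and projected positions in the cameras, not by viewing a final picture.

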